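# Free the locking stay and open the cork box

### The arm

A 6-joint arm with a two-finger parallel gripper is mounted at the origin on the work surface. World frame = base frame: x ahead of the robot, y to its left, z up, the work surface at z = 0. Lengths are in m, angles in rad, forces in N, time in s.
With the tool pointing down it reaches from about 0.375 to 0.9 m from the base axis. Payload 3.1 kg.
Tool frame: the origin (TCP) lies on the front face of the gripper's body, between the roots of the fingers; the fingertips stand 73 mm ahead of it and the grasp point (between the pads) lies 54 mm ahead of it (manip.tips_ahead is the distance from the TCP to the fingertips, in m); z points along the fingers, y is the line along which they close (so a half turn about z gives the same grasp; the last joint's range is limited). The gripper opens to 85 mm and grips with 20 to 120 N. Pads are 22 mm wide; open, the fingers measure 114 mm over their backs; the gripper's body (76 mm by 85 mm) begins 54 mm behind the grasp point. The pads swing forward as they close: fully open they stand 13 mm farther back than shut.
Start: joints at [1.077, 0.527, 1.433, -0, 1.181, -0.178], TCP at [0.194, 0.594, 0.304] pointing down, gripper open.
Joint ranges: [-3.08, 3.08], [-0.75, 2.2], [0.22, 2.44], [-1.43, 4.57], [0, 2.65], [-2.85, 2.85]. Speed limits (rad/s): [2.79, 2.79, 3.14, 3.14, 3.14, 3.14].

### API

Orientations are given as a unit quaternion [x, y, z, w].
In Python, from station import sense, eyes, workorder, manip gives the robot as it stands.
- The arm moves only by the shell command python3 -m inch 'ROWS' [OPENING] [FORCE]. ROWS is JSON, a list of rows, each an object of numbers: "dx", "dy", "dz": the shift along the tool's x, y, z in cm; "wx", "wy", "wz": the turn, a rotation vector about the tool's x, y, z in degrees. In form: [{"dx": .., "dy": .., "dz": .., "wx": .., "wy": .., "wz": ..}, ...]. A call has 1 to 10 rows; each row shifts and turns the commanded pose from where the row before left it, along the tool's axes as they then stand; what a row does not reach is not made up. A row lasts 1/8 s, in which the tool goes at most 62.5 mm and 10.7 degrees, less where a joint would pass 70% of its speed; a pose out of reach is approached as far as the arm can. A call with a gripper value outside its range is refused whole. OPENING is the opening, from 0 (shut) to 1 (fully open), set as the call begins (- or left out, the last holds). The fingers move at their own pace and stop on an object; FORCE is the grip in N (left out, the last holds). Time passes only in rows, so rows that do not move let the fingers close. It gives the time, the measured TCP pose, the force, the opening and the grip force at its end, in the units of the state.
- sense(): the state, without advancing time (a new reading comes with each control period).
- eyes.snapshot(name): name is "side" or "top" or "wrist"; returns the picture (420x560x3 uint8, red, green, blue); there is no depth.
- eyes.camera_params(name): a dict with "fx", "fy", "cx", "cy" (pixels), "rvec" (rotation vector, rad) and "tvec" (3), from world to camera coordinates, as OpenCV has them. Camera axes: x right, y down, z forward; pixel columns grow to the right and rows downward; lengths in m; the calibration is good to about 2 mm. The wrist camera is an equidistant fisheye: a pixel r from the principal point sees the ray r / f radians off the axis. A picture is of the moment at which its call begins: read the wrist's pose just before it. camera_params takes no time and is no camera call; for the wrist camera it gives the pose at the moment of the call.
- workorder.sign_off(): hands the job in; it is judged then, once.
The state is a dict: "t": time; "q": joint angles; "qd": joint speeds; "tau": joint torques, N m; "tcp_pos": TCP position; "tool_rot": TCP orientation; "force": force on the tool from outside, world axes, zero at the start; "ft_torque": the same for the moment, N m; "finger_gap": opening from 0.0 (shut) to 1.0 (fully open); "gripper_force": force on a finger pad.
Only numpy, scipy, OpenCV 4.12 (cv2) and the standard library are available. Lean on these libraries where they do the work, as an engineer would, in place of code of your own. Each camera call takes 0.05 s, during which the arm holds its last target. There are 200 camera calls.

### The job

The sliding door of the wooden box is locked by a steel stay. Lift the stay that pivots beside the lid's hinges, by its cross bar, until it stands upright or leans back past upright, then slide the door fully open by its knob. Leave the other stay, the one across the hinged lid, lying down as it is.

Things in the scene. Friction and masses are not known exactly. Their poses are not given: they have to be found in the camera images.
- box: Wooden box fixed on the shelf, 160 (x) by 340 (y), 94 mm high. Origin: centre of its underside; z up, y along the box, +y to the end with the hinged lid (robot's left at yaw 0). Lid: y 74 to 149 mm, shut, brass hinges along y = 74. The rest of the top is the sliding door, upper face 86 mm up. Two like steel stays lie along the middle (x = 0), 16 mm straps with a cross bar at the free end.
- door_stay (a joint): Angle (rad) of the stay whose pivot is between the lid's hinges, at box y = 56 mm, 110 mm up: 0 flat (locked), 1.57 upright, stop 1.75; its bar swings up and over to +y. Bar: round, 14 mm thick, 36 mm long, parallel to box x, ends free, on a 62 mm radius; when flat at y = -6, axis 110 mm up, above the door. Stiff hinge, about 1 N at the bar: stays where left.
- door (a joint): Travel (m) of the sliding door: 0 shut, grows towards the box's -y, stop at 0.10; needs about 2 N, stays where left. Wooden knob on it, upright, round, 24 mm across (neck 20), 28 mm high, top 114 mm above the shelf, at box x = 0, y = -105 mm when shut. A steel cleat on the door is caught by the stay's toe: it cannot slide beyond a few mm until its stay is lifted.
- lid_stay (a joint): Angle (rad) of the other, like stay, lying across the hinged lid: pivot at the box's end, y = 160 mm, bar at y = 98 mm, both 110 mm up. 0 lying flat, as at the start; grows as its bar rises. To be left down.

How it is judged:
By the outcome, as a careful person would: the job done as asked, in the order asked, and still so for the second after the job is handed in, with the robot touching nothing.
It also fails if it takes over 48 s, if anything falls off the work surface, if the arm or the gripper's body presses on something with over 40 N, if the wrist force passes 120 N, or if a joint passes its speed limit or range.

## Working session

There is one attempt and no reset: what is moved stays moved. The work goes in short steps, Python scripts to look and compute and a shell command to move; the robot and the scene stay as the last step left them, time stands still between calls to the robot, and variables do not carry over. Pictures are saved under pics/ and viewed, at most 10 in all, crops included, and the job is handed in when it is done.

```bash
mkdir -p pics
python3 - <<'E'
from station import sense,eyes,manip
import cv2,numpy as np
s=sense();print(s['t'],s['tcp_pos'],s['tool_rot'],manip.tips_ahead)
a=[]
for n in("top","side"):
    im=eyes.snapshot(n);a.append(im);cv2.imwrite(f"pics/{n}0.png",im[:,:,::-1])
    p=eyes.camera_params(n);print(n,p)
E
```

```text
0.0 [0.19380403 0.59359448 0.3029165 ] [ 1.57254180e-01  9.87557537e-01 -1.04292418e-03 -3.81769273e-04] 0.0726
top {'fx': 436.1783881243144, 'fy': 436.1783881243144, 'cx': 280.6525918065134, 'cy': 213.90759952877437, 'rvec': array([ 2.10929891, -2.14622402,  0.20422503]), 'tvec': array([0.14507507, 0.54220709, 0.64781391])}
side {'fx': 460.372717800471, 'fy': 460.372717800471, 'cx': 276.717125562211, 'cy': 216.90850643157134, 'rvec': array([ 2.35262275, -0.26251978,  0.13404974]), 'tvec': array([-0.50001624,  0.25771321,  0.51678103])}
```

View pics/top0.png

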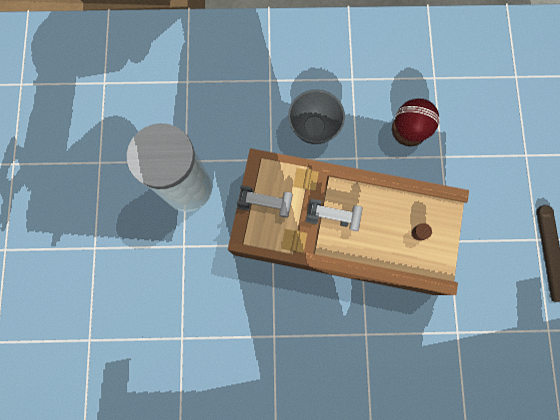

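View pics/side0.png

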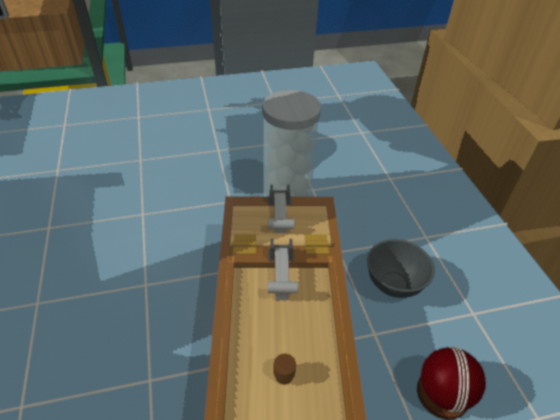

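The top view shows the door stay bar at about (355,218), the lid stay bar at (286,203) and the knob top at (422,231). In the side view these are at (283,287), (280,224) and (285,360).

```bash
cat > h.py <<'E'
import numpy as np,cv2
from station import eyes,sense
def ray(n,uv):
    p=eyes.camera_params(n);R=cv2.Rodrigues(p['rvec'])[0]
    d=R.T@np.array([(uv[0]-p['cx'])/p['fx'],(uv[1]-p['cy'])/p['fy'],1])
    return -R.T@p['tvec'],d/np.linalg.norm(d)
def plane(n,uv,z):
    c,d=ray(n,uv);return c+d*(z-c[2])/d[2]
def tri(a,b):
    A=[];B=[]
    for n,uv in(("top",a),("side",b)):
        c,d=ray(n,uv);P=np.eye(3)-np.outer(d,d);A.append(P);B.append(P@c)
    return np.linalg.lstsq(np.vstack(A),np.hstack(B),rcond=None)[0]
E
python3 - <<'E'
from h import *
np.set_printoptions(precision=4,suppress=True)
for n,a,b,z in(("bar",(355.5,218),(283,287),.115),("lidbar",(286,204),(280,224),.115),("knob",(422,231),(285,360),.114)):
    print(n,tri(a,b),plane("top",a,z),plane("side",b,z))
# box top corners z=.094
t=cv2.imread("pics/top0.png")
for uv in((251,150),(468,190),(456,294),(230,250)):print(plane("top",uv,.094))
c=np.hstack([t[140:300,220:480]]);cv2.imwrite("pics/c.png",cv2.resize(c,None,fx=3,fy=3,interpolation=cv2.INTER_CUBIC))
w=eyes.snapshot("wrist");cv2.imwrite("pics/w0.png",w[:,:,::-1])
print(cv2.Rodrigues(eyes.camera_params("wrist")["rvec"])[0])
from scipy.spatial.transform import Rotation as R
print(R.from_quat(sense()["tool_rot"]).as_matrix())
E
```

```text
bar [0.5256 0.0271 0.1095] [0.5246 0.0281 0.115 ] [0.5244 0.0233 0.115 ]
lidbar [0.547  0.1281 0.1104] [0.547  0.1282 0.115 ] [0.5449 0.1238 0.115 ]
knob [ 0.5043 -0.0668  0.1149] [ 0.5042 -0.0671  0.114 ] [ 0.5047 -0.0664  0.114 ]
[0.6371 0.1798 0.094 ]
[ 0.5685 -0.1485  0.094 ]
[ 0.414 -0.116  0.094]
[0.4836 0.2116 0.094 ]
[[ 0.3101  0.9507 -0.0015]
 [ 0.905  -0.2947  0.3067]
 [ 0.2911 -0.0965 -0.9518]]
[[-0.9505  0.3106 -0.0008]
 [ 0.3106  0.9505 -0.0015]
 [ 0.0003 -0.0017 -1.    ]]
```

View pics/c.png

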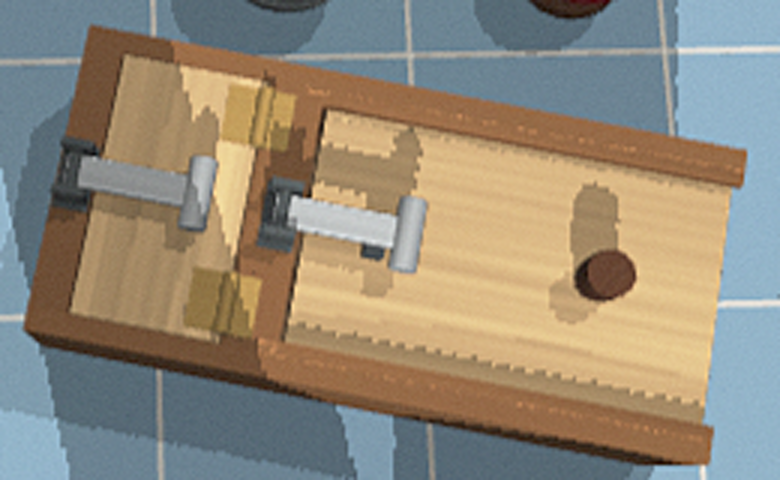

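The crop shows the bar ends free at (415,200) to (403,270) and the knob at (607,275). The box yaw is about -12° and its origin about (0.5265, 0.0335). My plan is to pinch the bar by its two ends, swing it over with the tool kept vertical, and then grip the knob in the same orientation.

```bash
python3 -m inch '[{"dx":-4,"dy":-3.55},{"dx":-4,"dy":-3.55},{"dx":-4,"dy":-3.55},{"dx":-4,"dy":-3.55},{"dx":-4,"dy":-3.55},{"dx":-4,"dy":-3.55},{"dx":-4,"dy":-3.55},{"dx":-4,"dy":-3.55},{"dx":-4,"dy":-3.55},{"dx":-4,"dy":-3.55}]' 0.7 20
python3 -m inch '[{"dx":-4.5,"dy":-4},{"dx":-4.5,"dy":-4},{"wz":10.5},{"wz":10.5},{"wz":10.5},{"wz":10.5},{"wz":10.5},{"wz":10.5},{"wz":10.5},{"wz":10.5}]' 0.7
cat >> h.py <<'E'
from scipy.spatial.transform import Rotation
def to(p):  # shift in tool axes, cm, and yaw error
    s=sense();R=Rotation.from_quat(s['tool_rot']).as_matrix()
    print("t",s['t'],"tcp",np.round(s['tcp_pos'],4),"y axis",np.round(R[:,1],3),"shift cm",np.round(R.T@(np.array(p)-s['tcp_pos'])*100,2))
E
python3 -c "
from h import *
to([.525,.0276,.162])
cv2.imwrite('pics/top1.png',eyes.snapshot('wrist')[:,:,::-1])"
```

```text
t 0.15 tcp [0.1939 0.5937 0.3031] y axis [ 0.311  0.951 -0.002] shift cm [-49.06 -43.5   14.17]invalid input at $[0]: expected keys dx, dy, dz, wx, wy, wz
invalid input at $[0]: expected keys dx, dy, dz, wx, wy, wz
```

View pics/top1.png

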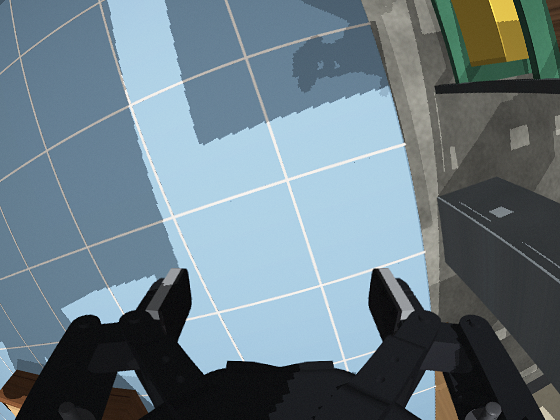

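The picture shows only the open fingers, with tips near (180,280) and (380,280). The arm did not move because every row needs all six keys.

```bash
python3 -m inch '[{"dx":-4,"dy":-3.55,"dz":0,"wx":0,"wy":0,"wz":0},{"dx":-4,"dy":-3.55,"dz":0,"wx":0,"wy":0,"wz":0},{"dx":-4,"dy":-3.55,"dz":0,"wx":0,"wy":0,"wz":0},{"dx":-4,"dy":-3.55,"dz":0,"wx":0,"wy":0,"wz":0},{"dx":-4,"dy":-3.55,"dz":0,"wx":0,"wy":0,"wz":0},{"dx":-4,"dy":-3.55,"dz":0,"wx":0,"wy":0,"wz":0},{"dx":-4,"dy":-3.55,"dz":0,"wx":0,"wy":0,"wz":0},{"dx":-4,"dy":-3.55,"dz":0,"wx":0,"wy":0,"wz":0},{"dx":-4,"dy":-3.55,"dz":0,"wx":0,"wy":0,"wz":0},{"dx":-4,"dy":-3.55,"dz":0,"wx":0,"wy":0,"wz":0}]' 0.7 20
python3 -m inch '[{"dx":-4.5,"dy":-4,"dz":0,"wx":0,"wy":0,"wz":0},{"dx":-4.5,"dy":-4,"dz":0,"wx":0,"wy":0,"wz":0},{"dx":0,"dy":0,"dz":0,"wx":0,"wy":0,"wz":10.5},{"dx":0,"dy":0,"dz":0,"wx":0,"wy":0,"wz":10.5},{"dx":0,"dy":0,"dz":0,"wx":0,"wy":0,"wz":10.5},{"dx":0,"dy":0,"dz":0,"wx":0,"wy":0,"wz":10.5},{"dx":0,"dy":0,"dz":0,"wx":0,"wy":0,"wz":10.5},{"dx":0,"dy":0,"dz":0,"wx":0,"wy":0,"wz":10.5},{"dx":0,"dy":0,"dz":0,"wx":0,"wy":0,"wz":10.5},{"dx":0,"dy":0,"dz":0,"wx":0,"wy":0,"wz":10.5}]' 0.7
python3 -c "
from h import *
to([.525,.0276,.162])
cv2.imwrite('pics/w1.png',eyes.snapshot('wrist')[:,:,::-1])"
```

```text
t: 1.45
tcp_pos: [0.4647, 0.1308, 0.304]
tool_rot: [0.157, 0.988, 0.0, 0.0]
force: [0.2, 1.2, 0.2]
finger_gap: 0.704
gripper_force: 0.0
t: 2.7
tcp_pos: [0.5246, 0.0284, 0.3038]
tool_rot: [0.78, 0.626, -0.0, -0.0]
force: [-1.3, -0.1, -0.4]
finger_gap: 0.699
gripper_force: 0.0
t 2.7 tcp [0.5246 0.0284 0.3038] y axis [ 0.977 -0.215 -0.   ] shift cm [-0.07  0.06 14.18]
```

View pics/w1.png

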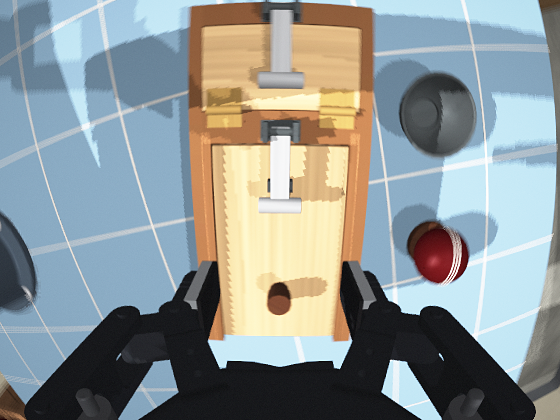

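The wrist view is well aligned: the bar spans (259..301, 205), the knob is at (279,300), and the box runs straight up the image. I'll cross-check with a fisheye ray and come down partway.

```bash
cat >> h.py <<'E'
def fish(uv,z):
    p=eyes.camera_params('wrist');R=cv2.Rodrigues(p['rvec'])[0]
    v=np.array([uv[0]-p['cx'],uv[1]-p['cy']]);r=np.hypot(*v);a=r/p['fx']
    d=R.T@np.array([*(np.sin(a)*v/r),np.cos(a)]);c=-R.T@p['tvec'];return np.round(c+d*(z-c[2])/d[2],4)
E
python3 -c "
from h import *
print(fish((280,204),.114),fish((259.5,205),.11),fish((301,205),.11),fish((279,291),.114),fish((280,80),.114))"
python3 -m inch '[{"dx":0,"dy":0,"dz":3,"wx":0,"wy":0,"wz":0},{"dx":0,"dy":0,"dz":3,"wx":0,"wy":0,"wz":0},{"dx":0,"dy":0,"dz":3,"wx":0,"wy":0,"wz":0}]' 0.65
python3 -c "
from h import *
to([.525,.0276,.162])
cv2.imwrite('pics/w2.png',eyes.snapshot('wrist')[:,:,::-1])"
```

```text
[0.5244 0.0282 0.114 ] [0.507 0.03  0.11 ] [0.5414 0.0223 0.11  ] [ 0.505  -0.0545  0.114 ] [0.5466 0.1273 0.114 ]
t: 3.12
tcp_pos: [0.5248, 0.0284, 0.2132]
tool_rot: [0.777, 0.63, 0.0, 0.0]
force: [0.0, 0.4, 0.0]
finger_gap: 0.651
gripper_force: 0.0
t 3.125 tcp [0.5248 0.0284 0.2132] y axis [ 0.978 -0.207  0.001] shift cm [-0.07  0.03  5.12]
```

View pics/w2.png

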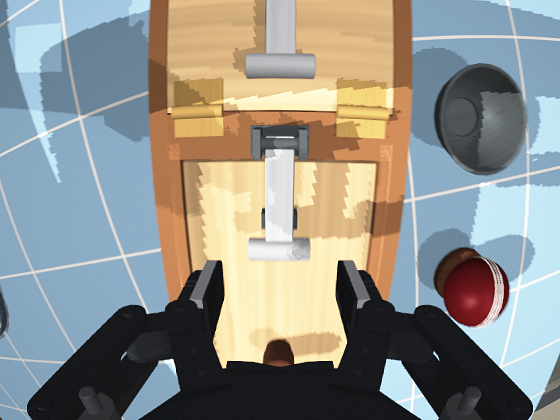

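The view shows the bar centred between the fingers at (280,249). I'll descend and close on the bar's ends.

```bash
python3 -c "
from h import *
print(fish((280,249),.112))"
python3 -m inch '[{"dx":-0.1,"dy":0,"dz":2,"wx":0,"wy":0,"wz":0},{"dx":0,"dy":0,"dz":2,"wx":0,"wy":0,"wz":0},{"dx":0,"dy":0,"dz":1,"wx":0,"wy":0,"wz":0},{"dx":0,"dy":0,"dz":0,"wx":0,"wy":0,"wz":0}]' 0.65
python3 -m inch '[{"dx":0,"dy":0,"dz":0,"wx":0,"wy":0,"wz":0},{"dx":0,"dy":0,"dz":0,"wx":0,"wy":0,"wz":0},{"dx":0,"dy":0,"dz":0,"wx":0,"wy":0,"wz":0},{"dx":0,"dy":0,"dz":0,"wx":0,"wy":0,"wz":0},{"dx":0,"dy":0,"dz":0,"wx":0,"wy":0,"wz":0},{"dx":0,"dy":0,"dz":0,"wx":0,"wy":0,"wz":0}]' 0.2 30
python3 -c "
from h import *
to([.525,.0276,.162])
import math
P=0
for i in range(9):
    a=1.68*i/8;b=1.68*(i+1)/8
    if i<8:print(round(6.2*(math.cos(a)-math.cos(b)),2),round(-6.2*(math.sin(b)-math.sin(a)),2))"
```

```text
[0.5221 0.0296 0.112 ]
t: 3.68
tcp_pos: [0.5244, 0.0274, 0.1637]
tool_rot: [0.777, 0.629, -0.0, -0.0]
force: [-0.0, -0.2, 0.2]
finger_gap: 0.648
gripper_force: 0.0
t: 4.42
tcp_pos: [0.5244, 0.0274, 0.1647]
tool_rot: [0.778, 0.629, 0.0, 0.0]
force: [-3.1, 0.5, 6.7]
finger_gap: 0.416
gripper_force: 31.2
t 4.425 tcp [0.5244 0.0274 0.1647] y axis [ 0.978 -0.21   0.   ] shift cm [0.03 0.06 0.27]
0.14 -1.29
0.4 -1.24
0.65 -1.12
0.87 -0.96
1.05 -0.76
1.19 -0.52
1.27 -0.27
1.3 0.01
```

It has a grip (gap 0.416, about 35 mm, matching the bar). Now the first half of the arc.

```bash
python3 -m inch '[{"dx":0.14,"dy":0,"dz":-1.29,"wx":0,"wy":0,"wz":0},{"dx":0.4,"dy":0,"dz":-1.24,"wx":0,"wy":0,"wz":0},{"dx":0.65,"dy":0,"dz":-1.12,"wx":0,"wy":0,"wz":0},{"dx":0.87,"dy":0,"dz":-0.96,"wx":0,"wy":0,"wz":0}]'
python3 -c "
from h import *
cv2.imwrite('pics/s2.png',eyes.snapshot('side')[100:380,130:430,::-1].repeat(2,0).repeat(2,1))"
```

```text
t: 4.92
tcp_pos: [0.5287, 0.0477, 0.2108]
tool_rot: [0.778, 0.629, -0.0, 0.0]
force: [-0.5, -2.5, -4.7]
finger_gap: 0.411
gripper_force: 30.4
```

View pics/s2.png

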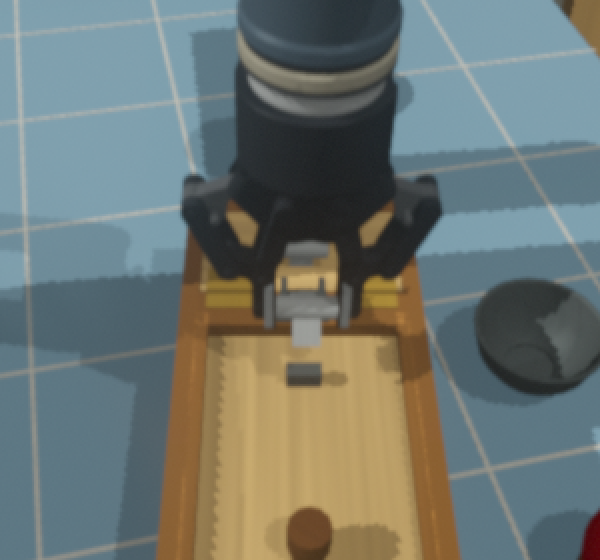

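The bar has risen between the pads at (305,305) and the strap follows, leaving the cleat free at (303,375). On to the second half.

```bash
python3 -m inch '[{"dx":1.05,"dy":0,"dz":-0.76,"wx":0,"wy":0,"wz":0},{"dx":1.19,"dy":0,"dz":-0.52,"wx":0,"wy":0,"wz":0},{"dx":1.27,"dy":0,"dz":-0.27,"wx":0,"wy":0,"wz":0},{"dx":1.3,"dy":0,"dz":0,"wx":0,"wy":0,"wz":0},{"dx":0,"dy":0,"dz":0,"wx":0,"wy":0,"wz":0},{"dx":0,"dy":0,"dz":0,"wx":0,"wy":0,"wz":0}]'
python3 -m inch '[{"dx":0,"dy":0,"dz":0,"wx":0,"wy":0,"wz":0},{"dx":0,"dy":0,"dz":0,"wx":0,"wy":0,"wz":0},{"dx":0,"dy":0,"dz":0,"wx":0,"wy":0,"wz":0},{"dx":0,"dy":0,"dz":-2,"wx":0,"wy":0,"wz":0},{"dx":0,"dy":0,"dz":-3,"wx":0,"wy":0,"wz":0},{"dx":0,"dy":0,"dz":-3,"wx":0,"wy":0,"wz":0},{"dx":0,"dy":0,"dz":0,"wx":0,"wy":0,"wz":0}]' 0.65
python3 -c "
from h import *
to([.505,-.068,.166])
a=eyes.snapshot('side')[100:380,130:430];b=eyes.snapshot('wrist')[100:380,130:430]
cv2.imwrite('pics/s3.png',np.hstack([a,b])[:,:,::-1])"
```

```text
t: 5.72
tcp_pos: [0.539, 0.0953, 0.2268]
tool_rot: [0.777, 0.629, 0.001, 0.0]
force: [-2.5, -0.7, 7.0]
finger_gap: 0.408
gripper_force: 29.8
t: 6.6
tcp_pos: [0.5403, 0.0946, 0.3076]
tool_rot: [0.778, 0.629, 0.002, 0.002]
force: [0.6, 0.0, -0.0]
finger_gap: 0.649
gripper_force: 0.0
t 6.6 tcp [0.5403 0.0946 0.3076] y axis [ 0.978 -0.21   0.006] shift cm [-16.66  -0.13  14.14]
```

View pics/s3.png

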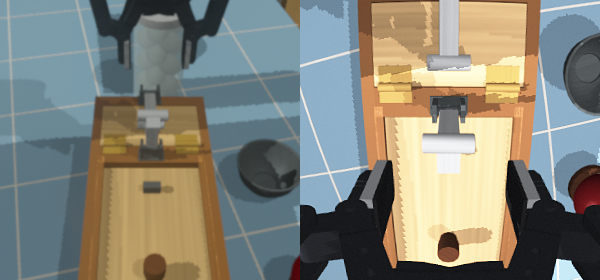

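In the side view the lifted bar is at about (282,215) in full-frame pixels, in the wrist view at (279,243). I'll triangulate its angle.

```bash
python3 -c "
from h import *
w=lambda z:fish((279,243),z)
p=np.array([.538,.088]);y=np.array([.208,.978])
for th in (1.2,1.4,1.57,1.68,1.75):
    z=.11+.062*np.sin(th);b=p-y*.062*np.cos(th)
    print(th,np.r_[b,z].round(4),'wrist',w(z)[:2],'side',plane('side',(282,215),z)[:2].round(4))
cv2.imwrite('pics/z.png',cv2.resize(np.hstack([eyes.snapshot('top')[170:250,230:330],eyes.snapshot('side')[180:260,230:330]])[:,:,::-1],None,fx=4,fy=4,interpolation=cv2.INTER_CUBIC))"
```

```text
1.2 [0.5333 0.066  0.1678] wrist [0.5351 0.0824] side [0.5377 0.089 ]
1.4 [0.5358 0.0777 0.1711] wrist [0.5354 0.0838] side [0.5368 0.0858]
1.57 [0.538 0.088 0.172] wrist [0.5355 0.0842] side [0.5366 0.0849]
1.68 [0.5394 0.0946 0.1716] wrist [0.5355 0.084 ] side [0.5367 0.0853]
1.75 [0.5403 0.0988 0.171 ] wrist [0.5354 0.0837] side [0.5368 0.0859]
```

View pics/z.png

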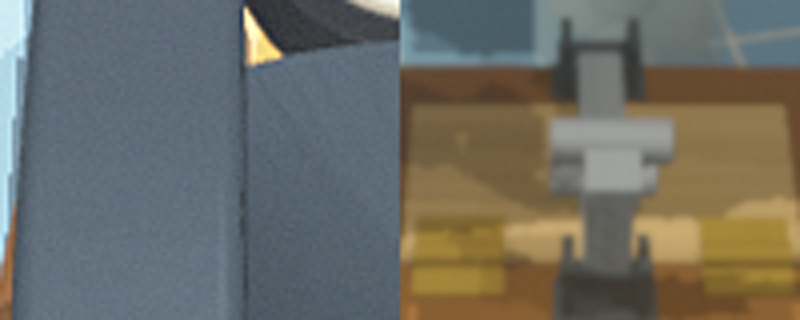

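The lifted stay shows in the side half at (610,135), over the lid bar at (605,180). Vision puts the angle between 1.5 and 1.7, which is too vague. I'll nudge it towards +y with shut fingers, watching the force, so it leans definitely past upright.

```bash
python3 -m inch '[{"dx":-2,"dy":0,"dz":0,"wx":0,"wy":0,"wz":0},{"dx":-2,"dy":0,"dz":0,"wx":0,"wy":0,"wz":0},{"dx":0,"dy":0,"dz":0,"wx":0,"wy":0,"wz":0},{"dx":0,"dy":0,"dz":2.4,"wx":0,"wy":0,"wz":0},{"dx":0,"dy":0,"dz":2.4,"wx":0,"wy":0,"wz":0},{"dx":0,"dy":0,"dz":2.4,"wx":0,"wy":0,"wz":0},{"dx":0,"dy":0,"dz":0,"wx":0,"wy":0,"wz":0},{"dx":0,"dy":0,"dz":0,"wx":0,"wy":0,"wz":0}]' 0
for i in 1; do python3 -m inch '[{"dx":0.5,"dy":0,"dz":0,"wx":0,"wy":0,"wz":0},{"dx":0.5,"dy":0,"dz":0,"wx":0,"wy":0,"wz":0},{"dx":0,"dy":0,"dz":0,"wx":0,"wy":0,"wz":0}]'; done
python3 -m inch '[{"dx":0.5,"dy":0,"dz":0,"wx":0,"wy":0,"wz":0},{"dx":0,"dy":0,"dz":0,"wx":0,"wy":0,"wz":0}]'
python3 -m inch '[{"dx":0.4,"dy":0,"dz":0,"wx":0,"wy":0,"wz":0},{"dx":0,"dy":0,"dz":0,"wx":0,"wy":0,"wz":0}]'
```

```text
t: 7.8
tcp_pos: [0.5297, 0.0478, 0.2407]
tool_rot: [0.775, 0.631, -0.006, 0.007]
force: [-18.7, -27.1, 51.4]
finger_gap: 0.002
gripper_force: 28.1
t: 8.18
tcp_pos: [0.5323, 0.0584, 0.2452]
tool_rot: [0.776, 0.631, -0.004, 0.007]
force: [-25.6, -23.4, 77.9]
finger_gap: -0.001
gripper_force: 39.1
t: 8.43
tcp_pos: [0.534, 0.0654, 0.2472]
tool_rot: [0.776, 0.63, -0.001, 0.006]
force: [-26.7, -16.3, 88.6]
finger_gap: 0.001
gripper_force: 43.8
t: 8.68
tcp_pos: [0.5353, 0.0715, 0.2484]
tool_rot: [0.777, 0.63, 0.001, 0.006]
force: [-27.3, -11.1, 92.5]
finger_gap: -0.002
gripper_force: 45.9
```

The fingertips came down on the bar or stay, so I'm lifting off right away and looking again.

```bash
python3 -m inch '[{"dx":0,"dy":0,"dz":-2,"wx":0,"wy":0,"wz":0},{"dx":0,"dy":0,"dz":-3,"wx":0,"wy":0,"wz":0},{"dx":-2,"dy":0,"dz":-3,"wx":0,"wy":0,"wz":0},{"dx":-5,"dy":0,"dz":0,"wx":0,"wy":0,"wz":0},{"dx":-5,"dy":0,"dz":0,"wx":0,"wy":0,"wz":0},{"dx":0,"dy":0,"dz":0,"wx":0,"wy":0,"wz":0},{"dx":0,"dy":0,"dz":0,"wx":0,"wy":0,"wz":0}]' 0
python3 -c "
from h import *
to([.505,-.068,.166])
a=eyes.snapshot('side');b=eyes.snapshot('wrist');c=eyes.snapshot('top')
np.savez('v.npz',a=a,b=b,c=c,tcp=sense()['tcp_pos'])
cv2.imwrite('pics/f.png',cv2.resize(np.vstack([np.hstack([a[150:300,210:360],b[60:210,205:355]]),np.hstack([c[130:280,220:370],b[180:330,205:355]])])[:,:,::-1],None,fx=2,fy=2,interpolation=cv2.INTER_CUBIC))"
```

```text
t: 9.55
tcp_pos: [0.5093, -0.043, 0.3133]
tool_rot: [0.778, 0.628, 0.0, -0.0]
force: [0.9, -0.2, 0.6]
finger_gap: 0.002
gripper_force: 0.0
t 9.55 tcp [ 0.5093 -0.043   0.3133] y axis [ 0.978 -0.21  -0.001] shift cm [-2.54  0.11 14.72]
```

View pics/f.png

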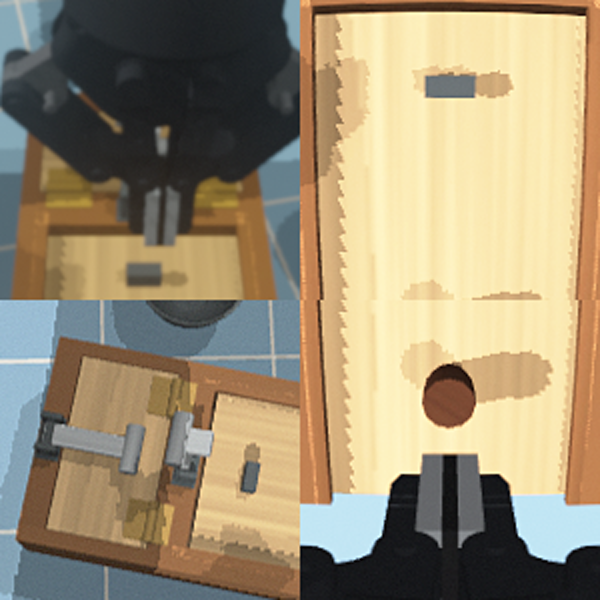

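The top part of the view shows the stay standing: bar at (180,437), i.e. full frame (310,198). Its bright toe sticks out towards -y at (200,443), and the toe is what I landed on. The lid stay is still flat, and the cleat is clear. I'll compute the angle now from the top view, which sees the bar unobstructed.

```bash
python3 -c "
from h import *
y=np.array([.208,.978]);x=np.array([.978,-.208])
c=np.load('v.npz')['c']
g=cv2.cvtColor(c,cv2.COLOR_RGB2GRAY)
# refs: same-camera estimate, flat bar px in first picture
t0=cv2.imread('pics/top0.png',0)
def show(n,im,r0,r1,c0,c1):
    print(n);print(im[r0:r1,c0:c1])
b=plane('top',(355.5,218),.114)[:2]
pv=b+.062*y
print('pivot',pv)
for u in (307,308.5,310,311.5):
    q=plane('top',(u,198.5),.175)[:2]-pv
    print(u,'offset +y mm',q@y*1000,'x',q@x*1000)
hs=cv2.cvtColor(c,cv2.COLOR_RGB2HSV)
show('val rows 190..206',g[188:208:2],0,12,298,332)
"
```

```text
pivot [0.53770418 0.08854973]
307 offset +y mm 13.593374747974286 x 0.8158324332915319
308.5 offset +y mm 11.654938887265384 x 1.1944587737031065
310 offset +y mm 9.71643063232951 x 1.5730992545676057
311.5 offset +y mm 7.777849979111024 x 1.951753876677326
val rows 190..206
[[154 152 144 124 142 102  82  82  74 101 124 129 133 143 146 150 138 183
  148  98  86  92  86 122 125 126 127  85  64 206 202 200 198 199]
 [165 157 159 161 157 140 147  72  86 113 124 127 142 140 145 140 166 178
  122  90  88  93  88 125 123 125 115  71 111 198 196 196 197 197]
 [161 156 156 157 149 155 129  72  94 123 126 138 144 145 139 192 188 159
   90  81  89  89  87 122 123 128  96  54 205 202 194 195 196 196]
 [158 156 159 151 151 150  90  74 105 127 130 136 145 144 139 188 175 187
  180 178 149 146 120 127 126 114  78  59 203 201 196 193 193 192]
 [156 159 155 153 152 156  76  93 118 128 133 144 145 145 136 179 179 193
  197 195 199 199 200 201 203 205 206 199 188 198 203 198 200 196]
 [156 161 152 149 153 117  68 103 128 134 138 143 149 145 133 109 186 195
  199 197 199 196 200 196 197 195 196 201 139 200 207 205 205 207]
 [162 155 150 149 154  88  92 116 128 133 141 148 142 137 159 167 199 194
  196 196 192 198 194 197 198 193 197 189 141 189 192 193 194 196]
 [159 154 148 152 139  69  97 122 133 133 141 143 142 129 174 184 192 195
  194 192 192 193 195 196 192 198 200 160 174 199 200 200 201 196]
 [161 155 150 152  99  79 110 130 131 136 147 146 143 122 167 202 203 196
  201 199 197 194 195 198 194 195 200 137 191 196 194 196 193 192]
 [159 151 150 155  72 100 125 132 131 143 149 143 136 125 160 124 157 164
  171 177 182 184 186 195 193 203 190 154 197 197 195 192 195 195]]
```

At row 198 the bar spans columns 303–314, so its offset is about +11 mm. The stay is therefore leaning back past upright, close to its stop. Now the knob.

```bash
python3 -c "
from h import *
print('knob',fish((279.5,230),.114))
to([.5045,-.068,.164])"
python3 -m inch '[{"dx":-1.2,"dy":0.1,"dz":0,"wx":0,"wy":0,"wz":0},{"dx":-1.3,"dy":0,"dz":0,"wx":0,"wy":0,"wz":0},{"dx":0,"dy":0,"dz":2.5,"wx":0,"wy":0,"wz":0},{"dx":0,"dy":0,"dz":2.5,"wx":0,"wy":0,"wz":0},{"dx":0,"dy":0,"dz":2.5,"wx":0,"wy":0,"wz":0},{"dx":0,"dy":0,"dz":0,"wx":0,"wy":0,"wz":0}]' 0.65
python3 -c "
from h import *
to([.5045,-.068,.164])"
```

```text
knob [ 0.5032 -0.0686  0.114 ]
t 9.7 tcp [ 0.5095 -0.0421  0.3133] y axis [ 0.978 -0.208 -0.   ] shift cm [-2.64  0.06 14.93]
t: 10.45
tcp_pos: [0.504, -0.0682, 0.237]
tool_rot: [0.778, 0.628, -0.001, -0.002]
force: [-0.0, -0.8, 0.7]
finger_gap: 0.65
gripper_force: 0.0
t 10.45 tcp [ 0.504  -0.0682  0.237 ] y axis [ 0.978 -0.21  -0.004] shift cm [0.03 0.07 7.3 ]
```

```bash
python3 -m inch '[{"dx":0,"dy":0,"dz":2.5,"wx":0,"wy":0,"wz":0},{"dx":0,"dy":0,"dz":2.5,"wx":0,"wy":0,"wz":0},{"dx":0,"dy":0,"dz":2.1,"wx":0,"wy":0,"wz":0},{"dx":0,"dy":0,"dz":0,"wx":0,"wy":0,"wz":0}]' 0.65
python3 -m inch '[{"dx":0,"dy":0,"dz":0,"wx":0,"wy":0,"wz":0},{"dx":0,"dy":0,"dz":0,"wx":0,"wy":0,"wz":0},{"dx":0,"dy":0,"dz":0,"wx":0,"wy":0,"wz":0},{"dx":0,"dy":0,"dz":0,"wx":0,"wy":0,"wz":0},{"dx":0,"dy":0,"dz":0,"wx":0,"wy":0,"wz":0},{"dx":0,"dy":0,"dz":0,"wx":0,"wy":0,"wz":0},{"dx":0,"dy":0,"dz":0,"wx":0,"wy":0,"wz":0}]' 0.1 40
python3 -m inch '[{"dx":-1,"dy":0,"dz":0,"wx":0,"wy":0,"wz":0},{"dx":-1,"dy":0,"dz":0,"wx":0,"wy":0,"wz":0},{"dx":0,"dy":0,"dz":0,"wx":0,"wy":0,"wz":0}]'
```

```text
t: 10.95
tcp_pos: [0.505, -0.0682, 0.1673]
tool_rot: [0.778, 0.629, -0.0, -0.001]
force: [-0.4, 0.4, 0.3]
finger_gap: 0.649
gripper_force: 0.0
t: 11.82
tcp_pos: [0.5037, -0.0677, 0.1689]
tool_rot: [0.777, 0.629, -0.001, -0.001]
force: [-4.4, -0.2, 5.6]
finger_gap: 0.261
gripper_force: 38.9
t: 12.2
tcp_pos: [0.4994, -0.0876, 0.1689]
tool_rot: [0.778, 0.629, -0.001, -0.001]
force: [-5.2, -1.0, 4.8]
finger_gap: 0.264
gripper_force: 39.1
```

```bash
python3 -m inch '[{"dx":-1.3,"dy":0,"dz":0,"wx":0,"wy":0,"wz":0},{"dx":-1.3,"dy":0,"dz":0,"wx":0,"wy":0,"wz":0},{"dx":-1.3,"dy":0,"dz":0,"wx":0,"wy":0,"wz":0},{"dx":-1.3,"dy":0,"dz":0,"wx":0,"wy":0,"wz":0},{"dx":-1.3,"dy":0,"dz":0,"wx":0,"wy":0,"wz":0},{"dx":-1,"dy":0,"dz":0,"wx":0,"wy":0,"wz":0},{"dx":-0.4,"dy":0,"dz":0,"wx":0,"wy":0,"wz":0},{"dx":0,"dy":0,"dz":0,"wx":0,"wy":0,"wz":0}]'
python3 -m inch '[{"dx":-0.2,"dy":0,"dz":0,"wx":0,"wy":0,"wz":0},{"dx":0,"dy":0,"dz":0,"wx":0,"wy":0,"wz":0}]'
python3 -m inch '[{"dx":-0.2,"dy":0,"dz":0,"wx":0,"wy":0,"wz":0},{"dx":0,"dy":0,"dz":0,"wx":0,"wy":0,"wz":0}]'
```

```text
t: 13.2
tcp_pos: [0.4827, -0.1643, 0.1689]
tool_rot: [0.778, 0.629, -0.001, -0.001]
force: [-4.9, 0.5, 6.3]
finger_gap: 0.258
gripper_force: 39.2
t: 13.45
tcp_pos: [0.4824, -0.1656, 0.1689]
tool_rot: [0.778, 0.629, -0.001, -0.002]
force: [-5.5, 2.1, 7.3]
finger_gap: 0.258
gripper_force: 39.2
t: 13.7
tcp_pos: [0.4823, -0.1659, 0.1688]
tool_rot: [0.778, 0.628, 0.001, -0.003]
force: [-0.8, 8.7, 7.6]
finger_gap: 0.263
gripper_force: 39.3
```

The door is at its stop: 100 mm of travel, with the force rising. I'll release it, retreat, and check by numbers.

```bash
python3 -m inch '[{"dx":0,"dy":0,"dz":0,"wx":0,"wy":0,"wz":0},{"dx":0,"dy":0,"dz":0,"wx":0,"wy":0,"wz":0},{"dx":0,"dy":0,"dz":0,"wx":0,"wy":0,"wz":0},{"dx":0,"dy":0,"dz":-2,"wx":0,"wy":0,"wz":0},{"dx":0,"dy":0,"dz":-4,"wx":0,"wy":0,"wz":0},{"dx":0,"dy":0,"dz":-4,"wx":0,"wy":0,"wz":0},{"dx":-4,"dy":0,"dz":-2,"wx":0,"wy":0,"wz":0},{"dx":-5,"dy":0,"dz":0,"wx":0,"wy":0,"wz":0},{"dx":0,"dy":0,"dz":0,"wx":0,"wy":0,"wz":0},{"dx":0,"dy":0,"dz":0,"wx":0,"wy":0,"wz":0}]' 0.7
python3 -c "
from h import *
c=eyes.snapshot('top');o=np.load('v.npz')['c']
print('stay+lid region diff',np.abs(c[150:250,235:335].astype(int)-o[150:250,235:335]).mean())
g=cv2.cvtColor(c,cv2.COLOR_RGB2GRAY);print(g[196:202:2,298:332])
s=eyes.snapshot('wrist');h=cv2.cvtColor(s,cv2.COLOR_RGB2HSV)
m=((h[...,2]<130)&(h[...,1]>110)&(h[...,0]<15)).astype(np.uint8)
n,_,st,ce=cv2.connectedComponentsWithStats(m)
for i in range(1,n):
    if st[i,4]>100:print(st[i],ce[i].round(),fish(ce[i],.108))
print('expected knob',.5045-.1*.208,-.068-.0978)
"
```

```text
t: 14.95
tcp_pos: [0.4642, -0.2565, 0.2872]
tool_rot: [0.778, 0.628, 0.0, -0.001]
force: [-1.0, 1.5, -0.1]
finger_gap: 0.699
gripper_force: 0.0
stay+lid region diff 20.322733333333332
[[153 154 155 147 146 154  74  94 119 128 131 140 143 145 137 127 127 144
  140 145 140 140 147 144 144 147 147 144 138 115 106 111 129 132]
 [154 158 152 145 147 116  78 102 123 133 135 141 148 142 133 118 135 143
  143 144 142 146 144 141 144 143 141 149 111 112 117 121 131 134]
 [154 153 153 143 152  82  89 115 126 131 137 146 141 141 129 116 141 142
  141 138 138 140 141 139 142 141 147 142  99  95 109 119 132 132]]
[182   0  24  65 191] [199.  41.] [ 0.4312 -0.1115  0.108 ]
[425   0  36  41 476] [437.  22.] [ 0.6228 -0.1268  0.108 ]
[353  46  23  20 102] [363.  58.] [ 0.551  -0.1513  0.108 ]
[262  79  32  31 734] [278.  94.] [ 0.4812 -0.1673  0.108 ]
[  0 365  28  55 793] [ 11. 396.] [-0.077  -0.4993  0.108 ]
[415 409  27  11 187] [429. 415.] [ 0.6034 -0.5902  0.108 ]
expected knob 0.48369999999999996 -0.1658
```

```bash
python3 -c "
from station import workorder
print(workorder.sign_off())"
```

```text
the job is handed in; nothing more can be done
None
```

I handed the job in: the door stay leans back just past upright, the door is fully open (about 100 mm, at its stop), and the lid stay is still flat; on the way, shut fingertips pressed on the raised stay with about 97 N at the wrist (limit 120 N) and I backed off.

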